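# Rebuild the stacked backup-power unit on its dock

### The job

Rebuild the backup power stack: press the grey battery module fully home on the studs of the black dock, and the white controller module fully home on the studs of the battery, until both are flush on what is below and latched by the orange clips, each turned so that its green stripe lies at the same end as the dock's green stripe. Leave the spray can, tape roll, small fan and screwdriver where they are, and let go of the stack at the end.

Things in the scene. Friction and masses are not known exactly. Their poses are not given: they have to be found in the camera images.
- dock: Fixed dock: dark steel plate 200 (x) x 90 (y) x 8 mm with a black seat pad 112 x 56 mm, its top 14 mm above the table. Origin: centre of its underside; x along its length, z up. A green stripe crosses the plate at its +x end (x = 88 mm). At the -x end stands an upright panel, x = -90 to -100 mm, 90 mm wide, its top 93 mm high, with small ports.
- dock_seat (a point): Centre of the pad's top, 14 mm above the dock's origin, axes as the dock: the centre of the battery's underside comes here when home. Three brass studs stand on the pad at (x, y) = (40, 14), (40, -14), (-40, 0) mm: 12 mm round, 16 mm tall, the top 5 mm tapering to 6 mm round.
- dock_clips (a point): Point midway between the dock's two orange sprung clips, 14 mm above the seat. The clips stand at the pad's ends, x = +-57.5 to +-68 mm, 28 mm wide in y, tops 21 mm above the seat. They give outward as the battery is pushed down: it rests on them about 11 mm high, needs a downward push of some 8 to 20 N to go on, then is drawn home over the last 5 mm.
- battery: Loose grey battery module, 120 (x) x 56 (y) x 46 mm without its top studs, 0.25 to 0.45 kg. Origin: centre of its underside; z up. Green stripe across the top at its +x end. Take it by the flat 56 mm sides (closing along its y). Sockets below, 14 mm square, 18.5 mm deep, match the dock's studs: it goes home only with its +x the same way as the dock's.
- battery_seat (a point): Centre of the battery's top face, 46 mm above its underside, axes as the battery: the centre of the controller's underside comes here when home. Studs like the dock's stand at (26, 14), (26, -14), (-26, 0) mm, 16 mm tall, and two orange clips at x = +-42.5 to +-53 mm, 28 mm wide in y, 21 mm tall, which work like the dock's.
- controller: Loose white controller module, 90 (x) x 56 (y) x 42 mm, 0.2 to 0.42 kg. Origin: centre of its underside; z up. Green stripe across the top at its +x end, black window in the middle. Flat 56 mm sides to take it by (closing along its y). Sockets below match the battery's studs: it goes home, with the same push, only with its +x the same way as the battery's.
- duct_a: Fixed obstacle: upright grey slotted cable-duct stub 34 x 40 mm on a 60 mm square foot, 140 mm tall. Origin: centre of its underside.
- duct_b: Fixed obstacle: upright grey slotted cable-duct stub 34 x 40 mm on a 60 mm square foot, 140 mm tall. Origin: centre of its underside.
- can: Bystander: upright spray can, 52 mm across, 150 mm tall. Origin: centre of its underside.
- tape: Bystander: black tape roll lying flat, 60 mm across, hole 38 mm, 19 mm tall. Origin: centre of its underside.
- fan: Bystander: black square fan, 40 x 40 x 20 mm. Origin: centre of its underside.
- screwdriver: Bystander: yellow-handled screwdriver lying on the table, about 200 mm long along its x, beyond the work.
Things that resemble listed ones, but are neither listed nor needed, are in the scene too. Leave any yellow look-alike of the battery alone. There is more than one size of the controller; the job needs the largest.

How it is judged:
By the outcome, as a careful person would: the job done as asked, in the order asked, and still so for the second after the job is handed in, with the robot touching nothing.
It also fails if it takes over 69 s, if anything falls off the work surface, if the arm or the gripper's body presses on something with over 40 N, if the wrist force passes 120 N, or if a joint passes its speed limit or range.

### The arm

A 6-joint arm with a two-finger parallel gripper is mounted at the origin on the work surface. World frame = base frame: x ahead of the robot, y to its left, z up, the work surface at z = 0. Lengths are in m, angles in rad, forces in N, time in s.
With the tool pointing down it reaches from about 0.3 to 0.775 m from the base axis. Payload 14.6 kg.
Tool frame: the origin (TCP) lies at the very end of the fingers, on their centre line; the grasp point (between the pads) lies 19 mm behind it; y points along the fingers, z is the direction in which the jaws open and shut, and the axes are right-handed (so a half turn about y gives the same grasp; the last joint's range is limited). The gripper opens to 94 mm and grips with 3 to 60 N. Pads are 16 mm wide; open, the fingers measure 119 mm over their backs; the gripper's body (75 mm by 177 mm) begins 78 mm behind the grasp point.
Start: joints at [-1.249, 0.3, 1.521, -0, 1.321, -0.067], TCP at [0.208, -0.509, 0.205] pointing down, gripper open.
Joint ranges: [-3.03, 3.03], [-0.79, 2.21], [0.23, 2.52], [-1.04, 4.18], [0, 3.07], [-2.55, 2.55]. Speed limits (rad/s): [2.22, 2.22, 2.57, 3.14, 3.14, 3.14].

### API

Orientations are given as [roll, pitch, yaw] about the fixed x, y, z axes, in that order (R = Rz(yaw) Ry(pitch) Rx(roll)).
In Python, from station import get_obs, camera, hand_in, masks_of gives the robot as it stands.
- The arm moves only by the shell command python3 -m jog 'ROWS' [FORCE]. ROWS is text: rows parted by semicolons, each of 7 numbers parted by spaces: the shift along the world's x, y, z in mm, then the turn, a rotation vector about the world's x, y, z in degrees, then the closure, from 0 (fully open) to 1 (shut). A call has 1 to 10 rows; each row is the pose to reach, as a shift and turn from the pose measured when the call began; what a row does not reach only later rows make up. A row lasts 1/12 s, in which the tool goes at most 41.7 mm and 7.16 degrees, less where a joint would pass 70% of its speed; a pose out of reach is approached as far as the arm can. A call with a gripper value outside its range is refused whole. The fingers move at their own pace and stop on an object; FORCE is the grip in N (left out, the last holds). Time passes only in rows, so rows that repeat a pose let the fingers close. It gives the time, the measured TCP pose, the force and the opening at its end, in the units of the state.
- get_obs(): the state, without advancing time (a new reading comes with each control period).
- camera(name): name is "scene" or "top"; returns a dict with "img" (480x640x3 uint8, red, green, blue), "range_z" (480x640 float32, m along the optical axis (not along the pixel's ray), 0 where there is no reading), "fx", "fy", "cx", "cy" (pixels), "k1" (the pictures are not rectified: a ray, as slopes to the right and down, at radius r is drawn at 1 + k1 r^2 times it, then the intrinsics apply), "rvec" (rotation vector, rad) and "tvec" (3), from world to camera coordinates, as OpenCV has them. Camera axes: x right, y down, z forward; pixel columns grow to the right and rows downward; lengths in m; the calibration is good to about 2 mm. A picture is of the moment at which its call begins.
- hand_in(): hands the job in, once; it reports no verdict.
Trained networks look in the newest picture that a camera, given by its name, has taken for a name from the list of things; names that differ only in an ending like _2 or _b are one class to them, and where a whole thing is asked for, a point or a joint stands for the part that bears it (a point fixed in the world has none). Each returns a list of dicts, best first, with "conf" (0 to 1); they miss things now and then, are a little off and sometimes report something else, mostly with a low value. They report only what shows in the picture. A call takes as long as a camera call. They do not tell look-alikes from the thing itself.
- masks_of(thing, camera): "mask" (480x640 bool, what is visible of it) and "extent" ([left, top, right, bottom] in pixels, round what is visible of it).
The state is a dict: "time_s": time; "qpos": joint angles; "joint_vel": joint speeds; "tau": joint torques, N m; "ee_pos": TCP position; "eef_rot": TCP orientation; "force": force on the tool from outside, world axes, zero at the start; "moment": the same for the moment, N m; "grip_width": finger opening in m.
Only numpy, scipy, OpenCV 4.12 (cv2) and the standard library are available. Lean on these libraries where they do the work, as an engineer would, in place of code of your own. Each camera call takes 0.05 s, during which the arm holds its last target.

## Working session

There is one attempt and no reset: what is moved stays moved. The work goes in short steps, Python scripts to look and compute and a shell command to move; the robot and the scene stay as the last step left them, time stands still between calls to the robot, and variables do not carry over. Pictures are saved under pics/ and viewed, and the job is handed in when it is done.

```bash
mkdir -p pics; ls
python3 - <<'E'
from station import get_obs,camera,masks_of
import cv2,pickle
o=get_obs();print({k:(v if not hasattr(v,'round') else v) for k,v in o.items()})
for n in ['scene','top']:
    c=camera(n);cv2.imwrite(f'pics/{n}0.png',c['img'][:,:,::-1]);pickle.dump(c,open(f'{n}0.pkl','wb'))
    print(n,c['fx'],c['cx'],c['cy'],c['k1'],c['rvec'],c['tvec'])
E
```

```text
pics
{'time_s': 0.0, 'qpos': array([-1.24859738e+00,  3.00443990e-01,  1.52156232e+00,  5.14777231e-06,
        1.32067302e+00, -6.66036713e-02]), 'joint_vel': array([8.12684792e-04, 4.09698994e-04, 8.28702357e-04, 4.26360584e-05,
       5.92160925e-04, 1.76491013e-03]), 'tau': array([ 1.36006215e-04, -5.31807232e+01, -3.52738881e+01,  7.08444114e-02,
        2.44263920e-02, -1.16541482e-04]), 'ee_pos': array([ 0.2084125 , -0.50871611,  0.20490913]), 'eef_rot': array([-1.57188027e+00,  7.72984867e-05, -2.75279136e+00]), 'force': array([ 0.12492588,  0.39750924, -0.58779263]), 'moment': array([ 0.05202039, -0.00596807,  0.0418312 ]), 'grip_width': 0.09439999416485476}
scene 437.69660685309003 326.9166133530645 243.22501709092384 -0.048765718651084464 [ 1.41540314  1.98708723 -0.98926239] [ 0.14947839 -0.30000168  1.51480801]
top 598.5160616988547 317.9946617963787 242.9660972204922 -0.0342618712431692 [ 2.11836884 -2.09127783  0.23212524] [0.04352103 0.58203635 1.10704136]
```

View pics/scene0.png

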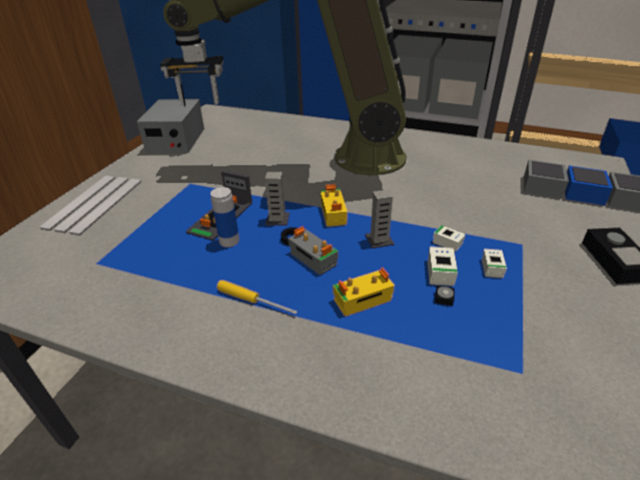

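View pics/top0.png

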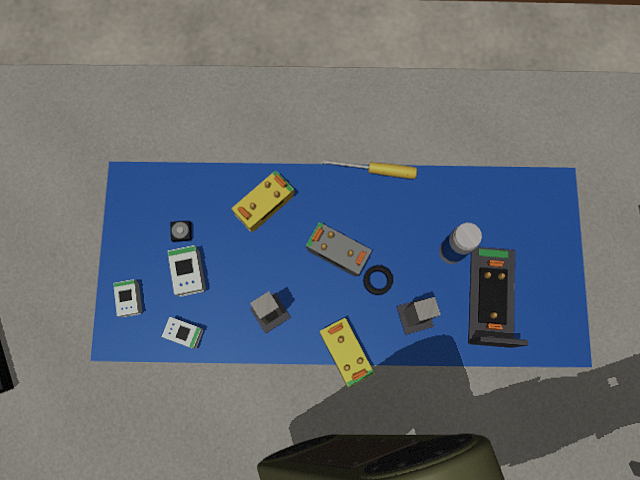

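```bash
cat > h.py <<'E'
import numpy as np,cv2,pickle
def cam(c):
    R=cv2.Rodrigues(np.array(c['rvec'],float))[0];return R,np.array(c['tvec'],float).ravel()
def rays(c,uv):
    uv=np.atleast_2d(np.asarray(uv,float))
    d=np.c_[(uv[:,0]-c['cx'])/c['fx'],(uv[:,1]-c['cy'])/c['fy']]
    s=d.copy()
    for _ in range(20): s=d/(1+c['k1']*(s**2).sum(1,keepdims=True))
    return np.c_[s,np.ones(len(s))]
def plane(c,uv,z):
    R,t=cam(c);C=-R.T@t;D=rays(c,uv)@R
    return C+D*((z-C[2])/D[:,2])[:,None]
def cloud(c,mask=None):
    z=c['range_z'];m=(z>0) if mask is None else (mask&(z>0))
    v,u=np.nonzero(m);R,t=cam(c)
    P=rays(c,np.c_[u,v])*z[v,u][:,None]
    return (P-t)@R,np.c_[u,v]
def proj(c,P):
    R,t=cam(c);q=np.atleast_2d(P)@R.T+t;s=q[:,:2]/q[:,2:]
    s=s*(1+c['k1']*(s**2).sum(1,keepdims=True))
    return np.c_[s[:,0]*c['fx']+c['cx'],s[:,1]*c['fy']+c['cy']]
E
python3 - <<'E'
from h import *
from station import camera,masks_of
c=camera('top');pickle.dump(c,open('top1.pkl','wb'))
out={}
for th in ['battery','controller','dock','duct_a','can','tape','fan','screwdriver']:
    r=masks_of(th,'top');out[th]=r
    for d in r:
        if d['conf']<.3: continue
        P,_=cloud(c,d['mask'])
        print(th,round(d['conf'],2),np.round(d['extent']),len(P), 'med',np.median(P,0).round(3),'z95',np.percentile(P[:,2],95).round(3))
        h=np.percentile(P[:,2],95)
        T=P[abs(P[:,2]-np.percentile(P[:,2],90))<.6] if 0 else P
        rr=cv2.minAreaRect((T[:,:2]*1000).astype(np.float32));print('    rect',np.round(rr[0],1),np.round(rr[1],1),round(rr[2],1))
pickle.dump(out,open('masks1.pkl','wb'))
i=c['img'][:,:,::-1]
cv2.imwrite('pics/crop_l.png',cv2.resize(i[150:390,90:390],None,fx=2.6,fy=2.5,interpolation=cv2.INTER_CUBIC))
cv2.imwrite('pics/crop_r.png',cv2.resize(i[200:360,290:540],None,fx=3.2,fy=3.2,interpolation=cv2.INTER_CUBIC))
E
```

```text
battery 0.86 [232. 172. 295. 229.] 1865 med [0.672 0.162 0.046] z95 0.063
    rect [683.3 168.2] [ 72.8 122.5] 43.3
battery 0.85 [304. 221. 373. 277.] 1853 med [0.574 0.013 0.046] z95 0.063
    rect [580.4  14.3] [127.   59.3] 61.5
battery 0.78 [322. 319. 375. 389.] 1873 med [ 0.372 -0.005  0.046] z95 0.064
    rect [373.3  -4.9] [120.2  56.8] 28.3
controller 0.94 [172. 242. 203. 294.] 1482 med [0.528 0.311 0.042] z95 0.046
    rect [535.2 319.2] [102.5  65.5] 11.9
controller 0.84 [161. 317. 202. 350.] 780 med [0.406 0.315 0.031] z95 0.035
    rect [407.2 320.4] [76.2 44.6] 70.4
controller 0.56 [111. 278. 143. 318.] 909 med [0.473 0.428 0.031] z95 0.035
    rect [477.1 437.4] [76.4 54.6] 10.8
dock 0.59 [438. 228. 483. 262.] 1083 med [ 0.573 -0.212  0.14 ] z95 0.152
    rect [ 592.9 -245. ] [ 50.  105.8] 29.1
dock 0.56 [469. 245. 525. 350.] 4441 med [ 0.484 -0.298  0.011] z95 0.089
    rect [ 490.9 -304.1] [ 96.1 203.1] 85.9
duct_a 0.94 [400. 300. 440. 332.] 1071 med [ 0.442 -0.135  0.086] z95 0.142
    rect [ 451.4 -155. ] [61.  83.4] 18.4
duct_a 0.73 [252. 293. 290. 331.] 971 med [0.444 0.141 0.098] z95 0.142
    rect [451.8 145.6] [60.6 60.1] 32.6
can 0.56 [437. 226. 480. 262.] 1112 med [ 0.573 -0.213  0.14 ] z95 0.152
    rect [ 600.8 -239.2] [ 54.  106.2] 45.3
tape 0.71 [364. 262. 390. 295.] 473 med [ 0.523 -0.07   0.018] z95 0.023
    rect [521.7 -70. ] [59.8 62.3] 82.4
fan 0.62 [172. 221. 191. 243.] 409 med [0.613 0.332 0.02 ] z95 0.024
    rect [617.6 333.3] [44.6 40. ] 4.7
screwdriver 0.88 [323. 160. 415. 178.] 649 med [ 0.751 -0.092  0.021] z95 0.027
    rect [757.1 -54.7] [201.2  25.4] 82.3
screwdriver 0.59 [398. 299. 443. 333.] 1083 med [ 0.442 -0.135  0.086] z95 0.142
    rect [ 447.9 -144.1] [61.  60.4] 18.0
```

View pics/crop_l.png

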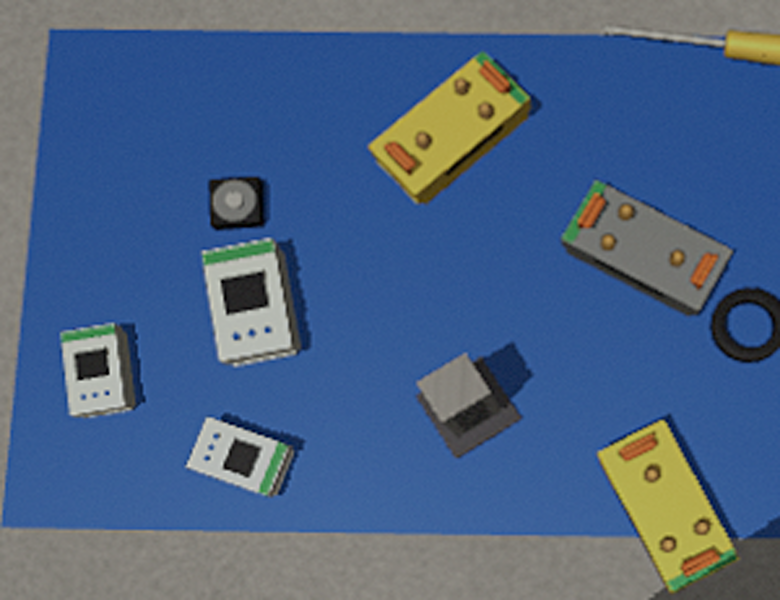

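View pics/crop_r.png

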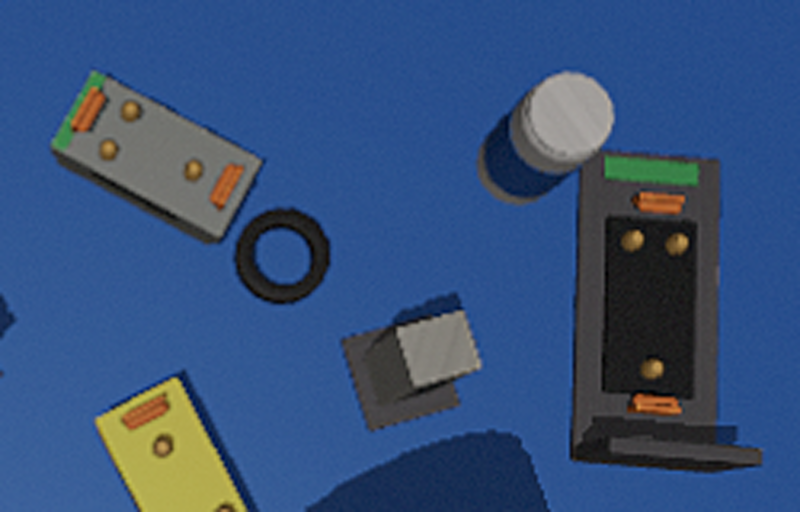

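```bash
cat > fit.py <<'E'
from h import *
from scipy.optimize import minimize
def topfit(c,mask,z,L,W,tol=.006,stripe=True,ang0=None):
    """fit LxW rectangle (mm->m) to top-face pixels at height z; returns center,yaw of +x (stripe end)"""
    P,uv=cloud(c,mask)
    s=(abs(P[:,2]-z)<tol)
    Q=plane(c,uv[s],z)[:,:2]
    r=cv2.minAreaRect((Q*1000).astype(np.float32))
    (cx,cy),(w,h),a=r
    if w<h:a+=90
    a=np.radians(a)
    def cost(p):
        d=Q-p[:2];ca,sa=np.cos(p[2]),np.sin(p[2])
        x=d@[ca,sa];y=d@[-sa,ca]
        ex=np.maximum(abs(x)-L/2,0);ey=np.maximum(abs(y)-W/2,0)
        return (np.minimum(ex+ey,.01)).sum()*1000+0
    # outside cost + symmetric: use percentile-based centring afterwards
    p=minimize(cost,[cx/1000,cy/1000,a],method='Nelder-Mead',options=dict(xatol=1e-5,fatol=1e-4,initial_simplex=[[cx/1000,cy/1000,a],[cx/1000+.004,cy/1000,a],[cx/1000,cy/1000+.004,a],[cx/1000,cy/1000,a+.06]])).x
    # refine centring
    ca,sa=np.cos(p[2]),np.sin(p[2]);d=Q-p[:2];x=d@[ca,sa];y=d@[-sa,ca]
    ex=(np.percentile(x,[1,99]));ey=np.percentile(y,[1,99])
    p[:2]+= np.array([ca,sa])*ex.mean()+np.array([-sa,ca])*ey.mean()
    im=c['img'].astype(int);px=uv[s];col=im[px[:,1],px[:,0]]
    g=(col[:,1]>col[:,0]*1.5)&(col[:,1]>col[:,2]*1.5)
    gx=np.mean(x[g]) if g.any() else 0
    if gx<0:p[2]+=np.pi
    p[2]=(p[2]+np.pi)%(2*np.pi)-np.pi
    return p,np.ptp(ex),np.ptp(ey),len(Q),g.sum(),gx
E
python3 - <<'E'
from fit import *
c=pickle.load(open('top1.pkl','rb'));M=pickle.load(open('masks1.pkl','rb'))
b=M['battery'][1]['mask'];k=M['controller'][0]['mask']
for n,m,z,L,W in [('bat',b,.046,.12,.056),('con',k,.042,.09,.056)]:
    m=cv2.dilate(m.astype(np.uint8),np.ones((5,5)))>0
    p,ex,ey,n1,g,gx=topfit(c,m,z,L,W)
    print(n,p[:2].round(4),np.degrees(p[2]).round(2),round(ex,4),round(ey,4),n1,g,round(gx,4))
    x0,y0,t=p;R=np.array([[np.cos(t),-np.sin(t)],[np.sin(t),np.cos(t)]])
    Cn=np.array([[L/2,W/2],[L/2,-W/2],[-L/2,-W/2],[-L/2,W/2]])@R.T+p[:2]
    q=proj(c,np.c_[Cn,np.full(4,z)]);print(q.round(1).tolist())
# heights of all
for d in M['controller'][:3]:
    P,_=cloud(c,d['mask']);print(np.median(P[:,2]))
# dock: green stripe, pad, studs by colour
im=c['img'];hsv=cv2.cvtColor(im,cv2.COLOR_RGB2HSV)
sub=np.zeros(im.shape[:2],bool);sub[240:355,465:530]=1
g=sub&(hsv[...,0]>45)&(hsv[...,0]<80)&(hsv[...,1]>120)&(hsv[...,2]>60)
v,u=np.nonzero(g);Q=plane(c,np.c_[u,v],.008);r=cv2.minAreaRect((Q[:,:2]*1000).astype(np.float32));print('stripe',r,Q.mean(0))
br=sub&(hsv[...,0]>12)&(hsv[...,0]<24)&(hsv[...,1]>100)&(hsv[...,2]>60)
n,l,s,ce=cv2.connectedComponentsWithStats(br.astype(np.uint8))
for i in range(1,n):
    if s[i,4]>8: print('brass',s[i],ce[i],plane(c,ce[i],.026)[0].round(4))
orr=sub&((hsv[...,0]<12)|(hsv[...,0]>174))&(hsv[...,1]>140)&(hsv[...,2]>80)
n,l,s,ce=cv2.connectedComponentsWithStats(orr.astype(np.uint8))
for i in range(1,n):
    if s[i,4]>8: print('orange',s[i],ce[i],plane(c,ce[i],.035)[0].round(4))
E
```

```text
bat [0.5776 0.0119] 61.89 0.1178 0.0559 1424 55 0.0541
[[304.4, 245.0], [318.0, 221.1], [371.0, 249.3], [357.7, 273.7]]
con [0.5303 0.3141] 12.66 0.0889 0.0558 1284 92 0.0378
[[167.3, 250.1], [195.0, 244.4], [202.4, 288.2], [174.3, 294.0]]
0.041667664043732976
0.03123357481376509
0.030994187630222745
stripe ((577.7551879882812, -308.2981262207031), (57.897647857666016, 13.242246627807617), 86.23660278320312) [ 0.5777202  -0.30798212  0.008     ]
brass [484 272   7   7  36] [487.22222222 274.72222222] [ 0.5292 -0.289   0.026 ]
brass [498 273   7   7  38] [501.13157895 275.78947368] [ 0.5273 -0.317   0.026 ]
brass [490 312   8   6  35] [493.54285714 314.77142857] [ 0.449  -0.2978  0.026 ]
orange [489 261  15   6  37] [496.81081081 263.54054054] [ 0.5505 -0.3068  0.035 ]
orange [488 323  15   5  21] [493.9047619  324.28571429] [ 0.4295 -0.295   0.035 ]
orange [491 326   9   2  10] [495.4 326.1] [ 0.426  -0.2977  0.035 ]
```

Run:
```python
from fit import *
c=pickle.load(open('top1.pkl','rb'));M=pickle.load(open('masks1.pkl','rb'))
R,t=cam(c);print('cam',-R.T@t)
for n in ['can','duct_a']:
  for d in M[n][:2]:
    m=cv2.dilate(d['mask'].astype(np.uint8),np.ones((3,3)))>0
    P,uv=cloud(c,m);h={'can':.15}.get(n,.14);s=abs(P[:,2]-h)<.006
    Q=plane(c,uv[s],h);r=cv2.minAreaRect((Q[:,:2]*1000).astype(np.float32));print(n,r)
# dock plate outline z=.008
sub=np.zeros(c['range_z'].shape,bool);sub[240:355,460:530]=1
P,uv=cloud(c,sub)
def inn(z,tol): 
    s=abs(P[:,2]-z)<tol;return plane(c,uv[s],z)
im=c['img'];
p=np.array([.489,-.3015]);a=np.radians(-3.76);ax=np.array([np.cos(a),np.sin(a)]);ay=np.array([-ax[1],ax[0]])
for z,tol in [(.008,.0025),(.014,.0025),(.093,.004)]:
    Q=inn(z,tol)[:,:2]-p;x=Q@ax;y=Q@ay;s=(abs(x)<.115)&(abs(y)<.05+.0)
    x,y=x[s],y[s];print(z,len(x),np.percentile(x,[0,1,5,50,95,99,100]).round(4),np.percentile(y,[0,1,5,50,95,99,100]).round(4))
# overlay
i=im[:,:,::-1].copy()
def poly(pts,z,col):
    W=np.array([p+q[0]*ax+q[1]*ay for q in pts]);q=proj(c,np.c_[W,np.full(len(W),z)])
    Q=((q-[290,200]+.5)*4).astype(int);return Q,col
big=cv2.resize(i[230:360,440:540],None,fx=6*.75,fy=6*.75,interpolation=cv2.INTER_CUBIC)
for pts,z,col in [([(.1,.045),(.1,-.045),(-.1,-.045),(-.1,.045)],.008,(0,0,255)),([(.056,.028),(.056,-.028),(-.056,-.028),(-.056,.028)],.014,(0,255,255))]+[([(a0+.003*np.cos(k),b0+.003*np.sin(k)) for k in np.arange(0,6.3,.5)],.030,(255,255,0)) for a0,b0 in [(.04,.014),(.04,-.014),(-.04,0)]]:
    W=np.array([p+q[0]*ax+q[1]*ay for q in pts]);q=proj(c,np.c_[W,np.full(len(W),z)])
    cv2.polylines(big,[np.round((q-[440,230]+.5)*4.5).astype(np.int32)],True,col,1)
cv2.imwrite('pics/dockov.png',big)
```

```text
cam [0.32566643 0.04882675 1.20737661]
can ((580.7559814453125, -221.9979248046875), (44.9018440246582, 47.74958801269531), 0.7363936305046082)
can ((562.192138671875, -235.76754760742188), (0.0, 0.0), 0.0)
duct_a ((447.7049560546875, -144.13189697265625), (34.06294631958008, 40.97531509399414), 15.69146728515625)
duct_a ((450.7952880859375, 145.0142822265625), (34.7606201171875, 39.85620880126953), 33.27981948852539)
0.008 1666 [-0.1104 -0.0864 -0.078   0.0091  0.0945  0.0998  0.1073] [-0.0483 -0.045  -0.0427  0.0064  0.0425  0.0449  0.0487]
0.014 1181 [-0.0994 -0.0848 -0.0522  0.0001  0.0563  0.0881  0.0992] [-0.044  -0.0364 -0.0273 -0.0001  0.0273  0.0422  0.046 ]
0.093 245 [-0.1001 -0.0996 -0.0988 -0.0945 -0.0896 -0.0892 -0.0889] [-0.0428 -0.0428 -0.039  -0.      0.0408  0.0438  0.0446]
```

View pics/dockov.png

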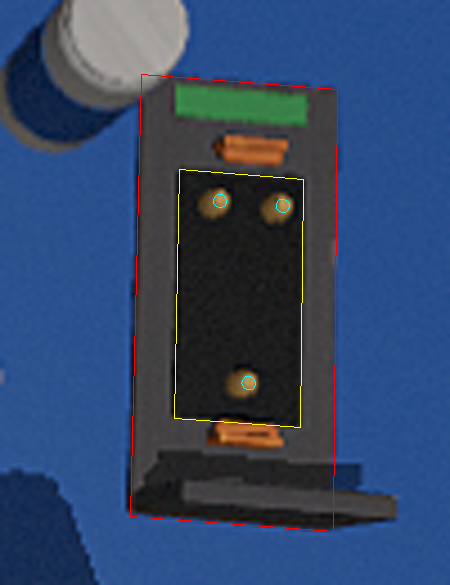

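Look-alikes in the top image: grey battery (338,248) versus yellow ones at (264,200) and (347,350). Controllers are (186,270), 42 mm tall and the largest, versus small ones at (128,297) and (183,332), 31 mm tall. I choose the grey battery at (338,248) and the controller at (186,270), and the crops confirm both. The dock overlay fits well at (0.489, -0.3015), yaw -3.8°.

```bash
python3 -m jog '37 52 3 0 0 4 0;74 104 6 0 0 8 0;111 156 9 0 0 12 0;148 208 12 0 0 16 0;185 260 15 0 0 20 0;222 312 15 0 0 24 0;259 364 15 0 0 28 0;296 416 15 0 0 32 0;333 468 15 0 0 36 0;369 521 15 0 0 39.6 0'
```

```text
time_s: 1.38
ee_pos: [0.4505, -0.1676, 0.219]
eef_rot: [-1.57, 0.0, -2.058]
force: [0.7, -1.1, 0.2]
grip_width: 0.0942
```

```bash
python3 -m jog '25 36 0 0 0 0 0;51 72 0 0 0 0 0;76 108 -10 0 0 0 0;101 144 -20 0 0 0 0;127 179.5 -40 0 0 0 0;127 179.5 -75 0 0 0 0;127 179.5 -110 0 0 0 0;127 179.5 -120 0 0 0 0;127 179.5 -120 0 0 0 0;127 179.5 -120 0 0 0 0'
```

```text
time_s: 2.22
ee_pos: [0.5779, 0.0113, 0.1005]
eef_rot: [-1.569, 0.0, -2.059]
force: [-0.3, 0.4, 1.2]
grip_width: 0.0938
```

Run:
```python
from station import *
from h import *
c=camera('scene');pickle.dump(c,open('s2.pkl','wb'))
cv2.imwrite('pics/s2.png',cv2.resize(c['img'][170:320,200:420,::-1],None,fx=3.5,fy=3.5,interpolation=cv2.INTER_CUBIC))
print(get_obs()['ee_pos'],np.degrees(get_obs()['eef_rot']))
```

```text
[0.57846071 0.01121745 0.10147174] [-8.98090152e+01  7.12943898e-02 -1.17970644e+02]
```

View pics/s2.png

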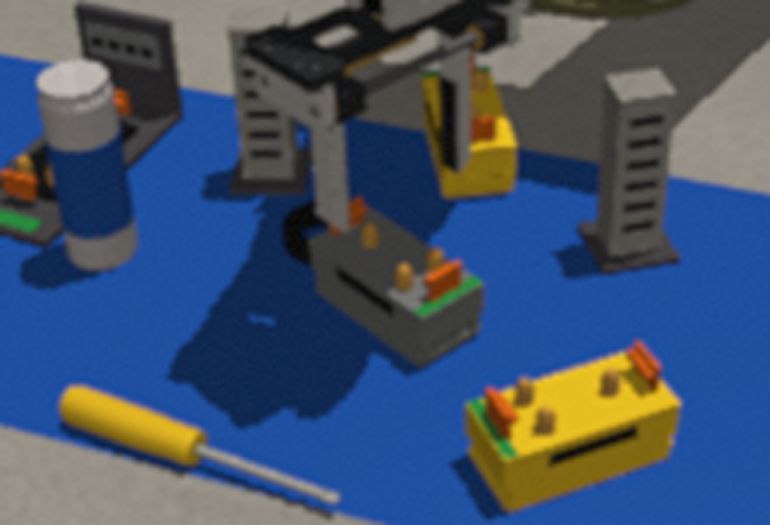

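The fingers (crop (330,180) and (455,120)) straddle the grey battery at crop (400,280). I descend now.

```bash
python3 -m jog '-1 0.5 -30 0 0 0 0;-1 0.5 -60 0 0 0 0;-1 0.5 -80 0 0 0 0;-1 0.5 -87 0 0 0 0;-1 0.5 -87 0 0 0 0;-1 0.5 -87 0 0 0 0.4;-1 0.5 -87 0 0 0 0.7;-1 0.5 -87 0 0 0 0.7;-1 0.5 -87 0 0 0 0.7;-1 0.5 -87 0 0 0 0.7' 40; python3 -m jog '0 0 0 0 0 0 0.9;0 0 0 0 0 0 0.9;0 0 0 0 0 0 0.9;0 0 0 0 0 0 0.9;0 0 0 0 0 0 0.9;0 0 0 0 0 0 0.9' 45
```

```text
time_s: 3.1
ee_pos: [0.5778, 0.0117, 0.0152]
eef_rot: [-1.566, 0.002, -2.059]
force: [-0.1, -0.5, 0.1]
grip_width: 0.0642
time_s: 3.6
ee_pos: [0.5781, 0.0117, 0.0156]
eef_rot: [-1.566, 0.002, -2.059]
force: [0.1, -0.8, 4.5]
grip_width: 0.0557
```

```bash
python3 -m jog '0 0 30 0 0 0 0.9;0 0 65 0 0 0 0.9;0 0 100 0 0 0 0.9;0 0 140 0 0 0 0.9;0 0 170 0 0 0 0.9;0 -10 185 0 0 -5 0.9;-5 -40 190 0 0 -11 0.9;-13 -70 190 0 0 -17 0.9;-22 -105 190 0 0 -23 0.9;-32 -140 190 0 0 -29 0.9'; python3 -m jog '0 0 0 0 0 0 0.9;0 0 0 0 0 0 0.9'
```

```text
time_s: 4.43
ee_pos: [0.5452, -0.1293, 0.2048]
eef_rot: [-1.567, 0.001, -2.569]
force: [0.7, -0.5, -5.2]
grip_width: 0.0555
time_s: 4.6
ee_pos: [0.5442, -0.1307, 0.2039]
eef_rot: [-1.569, -0.0, -2.572]
force: [0.3, -0.2, -4.3]
grip_width: 0.056
```

```bash
python3 -m jog '-8 -25 0 0 0 -5 0.9;-16 -50 0 0 0 -10 0.9;-24 -75 0 0 0 -16 0.9;-32 -100 0 0 0 -21 0.9;-40 -125 0 0 0 -26 0.9;-48 -150 0 0 0 -31 0.9;-55 -171 0 0 0 -36.3 0.9;-55 -171 0 0 0 -36.3 0.9;-55 -171 0 0 0 -36.3 0.9'
python3 - <<'E'
from station import *
from fit import *
o=get_obs();print(o['ee_pos'],np.degrees(o['eef_rot']),o['force'])
c=camera('top');pickle.dump(c,open('t3.pkl','wb'))
cv2.imwrite('pics/t3.png',cv2.resize(c['img'][200:400,400:600,::-1],None,fx=3,fy=3,interpolation=cv2.INTER_CUBIC))
s=camera('scene');pickle.dump(s,open('s3.pkl','wb'))
cv2.imwrite('pics/s3.png',cv2.resize(s['img'][100:260,150:310,::-1],None,fx=3.7,fy=3.7,interpolation=cv2.INTER_CUBIC))
E
```

```text
time_s: 5.35
ee_pos: [0.4892, -0.3014, 0.2031]
eef_rot: [-1.57, -0.001, 3.078]
force: [-0.2, -0.0, -4.4]
grip_width: 0.0556
[ 0.4891702  -0.3013936   0.20306152] [-8.99445397e+01 -8.48805537e-02  1.76360881e+02] [-0.16494907 -0.01449353 -4.42288764]
```

View pics/t3.png

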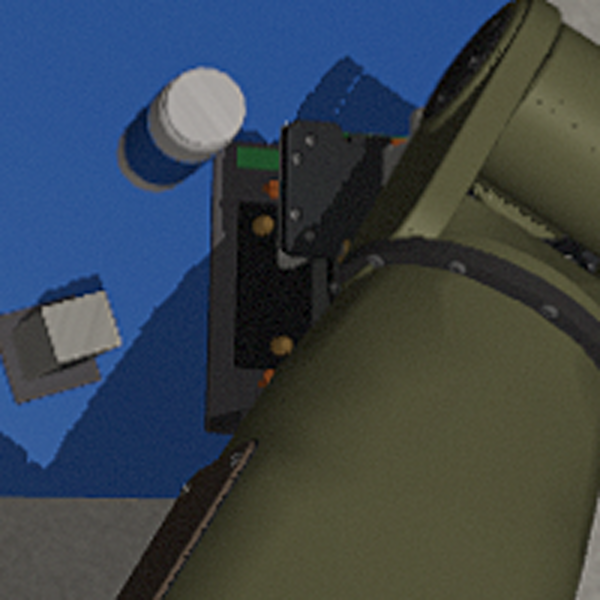

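View pics/s3.png

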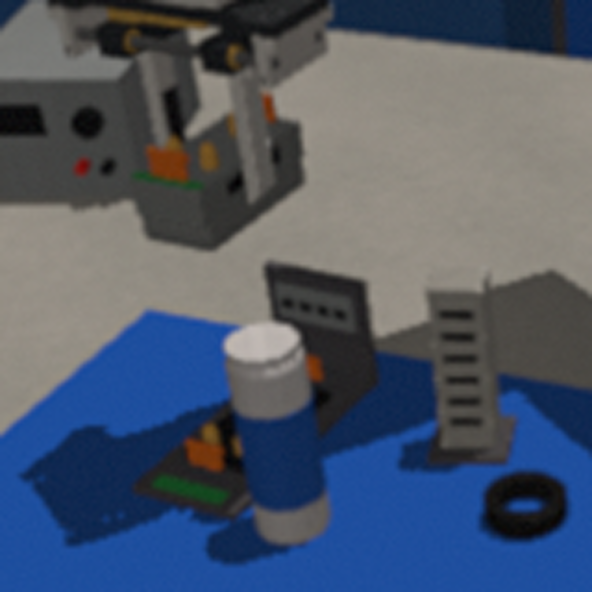

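```bash
cat > ov.py <<'E'
from h import *
def box(c,img,off,f,p,yaw,z0,L,W,H,col,extra=[]):
    a=np.radians(yaw);R=np.array([[np.cos(a),-np.sin(a)],[np.sin(a),np.cos(a)]])
    def T(P):
        P=np.array(P,float);q=np.c_[P[:,:2]@R.T+np.array(p),P[:,2]+z0]
        return np.round((proj(c,q)-off+.5)*f).astype(np.int32)
    b=[(L/2,W/2),(L/2,-W/2),(-L/2,-W/2),(-L/2,W/2)]
    for z in (0,H): cv2.polylines(img,[T([(x,y,z) for x,y in b])],True,col,1)
    for x,y in b: cv2.polylines(img,[T([(x,y,0),(x,y,H)])],False,col,1)
    for (x,y,z,r) in extra: cv2.polylines(img,[T([(x+r*np.cos(k),y+r*np.sin(k),z) for k in np.arange(0,6.3,.5)])],True,(255,255,0),1)
DST=[(.04,.014,.016+.006,.003),(.04,-.014,.022,.003),(-.04,0,.022,.003)]
E
python3 - <<'E'
from ov import *
s=pickle.load(open('s3.pkl','rb'));f=5;off=np.array([180,100])
im=cv2.resize(s['img'][100:245,180:270,::-1],None,fx=f,fy=f,interpolation=cv2.INTER_CUBIC)
im=cv2.resize(s['img'][100:219,180:300,::-1],None,fx=f,fy=f,interpolation=cv2.INTER_CUBIC)
box(s,im,off,f,(.4892,-.3014),-3.64,.1875,.12,.056,.046,(0,0,255),[(.026,.014,.062,.003),(.026,-.014,.062,.003),(-.026,0,.062,.003)])
box(s,im,off,f,(.489,-.3015),-3.76,0,.2,.09,.008,(0,255,255),[(.04,.014,.03,.003),(.04,-.014,.03,.003),(-.04,0,.03,.003)])
cv2.imwrite('pics/s3o.png',im)
E
```

```text
(no output)
```

View pics/s3o.png

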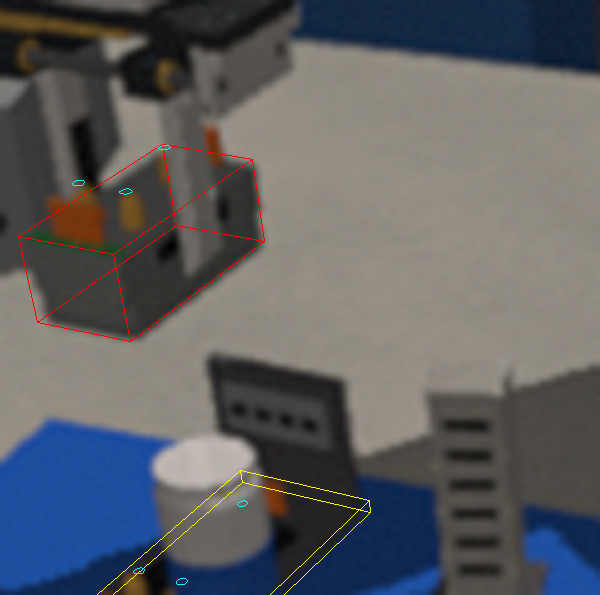

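Run:
```python
from ov import *
s=pickle.load(open('s3.pkl','rb'));f=6;off=np.array([175,160])
im=cv2.resize(s['img'][160:255,175:275,::-1],None,fx=f,fy=f,interpolation=cv2.INTER_CUBIC)
im=cv2.convertScaleAbs(im,alpha=1.6)
box(s,im,off,f,(.489,-.3015),-3.76,0,.2,.09,.008,(0,255,255),[(.04,.014,.03,.003),(.04,-.014,.03,.003),(-.04,0,.03,.003)])
a=np.radians(-3.76);q=np.array([.489,-.3015])-.095*np.array([np.cos(a),np.sin(a)])
box(s,im,off,f,q,-3.76,0,.01,.09,.093,(0,255,0))
cv2.imwrite('pics/s3d.png',im)
s0=pickle.load(open('scene0.pkl','rb'))
off=np.array([270,215]);im=cv2.resize(s0['img'][215:285,270:355,::-1],None,fx=7,fy=7,interpolation=cv2.INTER_CUBIC)
box(s0,im,off,7,(.5776,.0119),61.9,0,.12,.056,.046,(0,0,255),[(.026,.014,.062,.003),(.026,-.014,.062,.003),(-.026,0,.062,.003)])
cv2.imwrite('pics/s0b.png',im)
```

```text
(no output)
```

View pics/s3d.png

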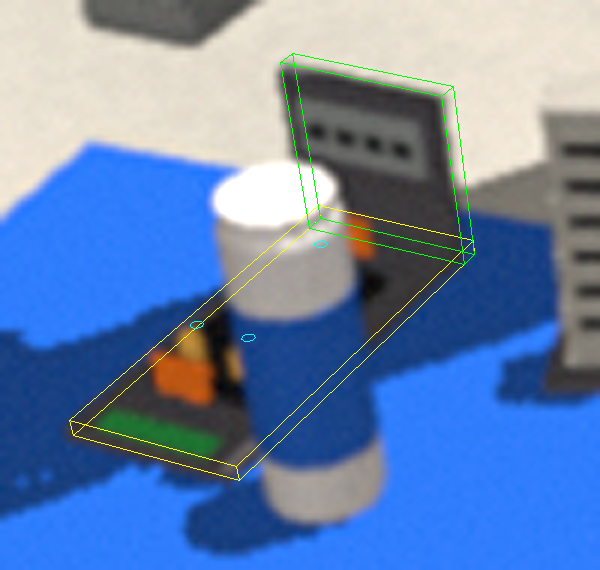

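View pics/s0b.png

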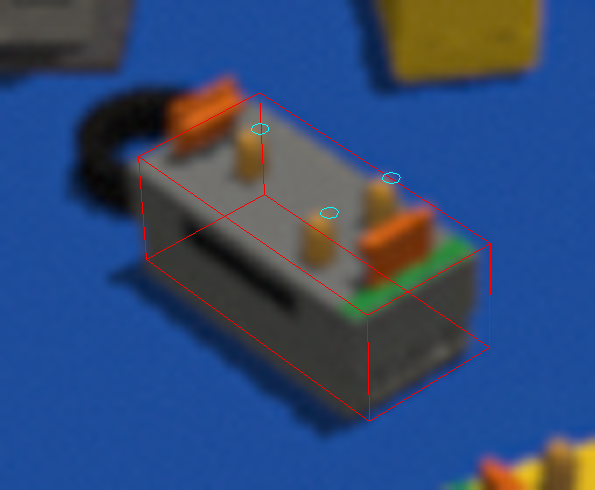

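```bash
python3 -m jog '0 0 -35 0 0 0 0.9;0 0 -70 0 0 0 0.9;0 0 -105 0 0 0 0.9;0 0 -130 0 0 0 0.9;0 0 -145 0 0 0 0.9;0 0 -150 0 0 0 0.9;0 0 -150 0 0 0 0.9;0 0 -150 0 0 0 0.9' 60
python3 - <<'E'
from ov import *
from station import *
o=get_obs();print(o['ee_pos'].round(4),np.degrees(o['eef_rot']),o['force'].round(1))
s=camera('scene');f=6;off=np.array([175,160])
im=cv2.resize(s['img'][160:255,175:275,::-1],None,fx=f,fy=f,interpolation=cv2.INTER_CUBIC)
im=cv2.convertScaleAbs(im,alpha=1.6);cv2.imwrite('pics/s4.png',im)
E
```

```text
time_s: 6.12
ee_pos: [0.4904, -0.3001, 0.0544]
eef_rot: [-1.569, 0.0, 3.082]
force: [0.0, -0.5, -2.9]
grip_width: 0.0554
[ 0.4904 -0.3001  0.0544] [-8.98955105e+01  3.02599692e-03  1.76564286e+02] [ 0.  -0.5 -2.9]
```

View pics/s4.png

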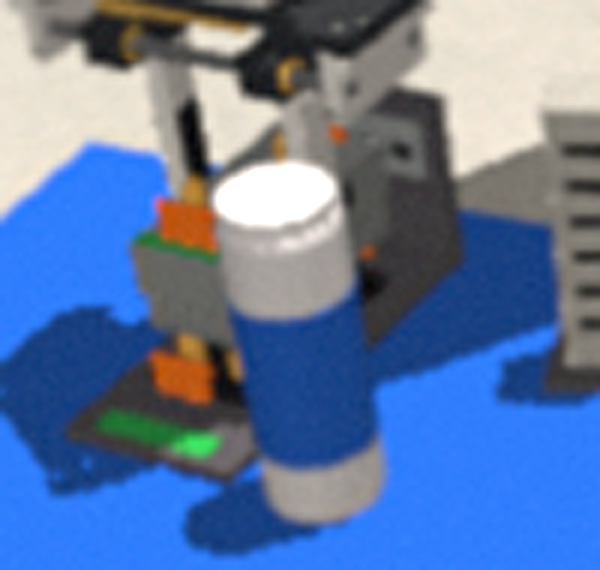

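Battery hangs just above the dock, stripe end over the dock's stripe, clip at crop (185,375) aligned with the battery's own clip. Correct 1 mm drift and push down gently.

```bash
python3 -m jog '-1.4 -1.4 0 0 0 -0.2 0.9;-1.4 -1.4 -4 0 0 -0.2 0.9;-1.4 -1.4 -8 0 0 -0.2 0.9;-1.4 -1.4 -12 0 0 -0.2 0.9;-1.4 -1.4 -13 0 0 -0.2 0.9;-1.4 -1.4 -13 0 0 -0.2 0.9'
```

```text
time_s: 6.67
ee_pos: [0.491, -0.3026, 0.044]
eef_rot: [-1.566, 0.006, 3.078]
force: [6.2, 1.5, 11.4]
grip_width: 0.0554
```

```bash
python3 -m jog '1 0.5 0 0 0 0 0.9;1.5 0.5 0 0 0 0 0.9;1.5 0.5 -1 0 0 0 0.9;1.5 0.5 -1 0 0 0 0.9'
```

```text
time_s: 7.0
ee_pos: [0.4928, -0.3023, 0.043]
eef_rot: [-1.566, 0.007, 3.078]
force: [2.2, -0.7, -0.4]
grip_width: 0.0554
```

```bash
python3 -m jog '0.5 0 -2 0 0 0 0.9;0.5 0 -3 0 0 0 0.9;0.5 0 -3 0 0 0 0.9;0.5 0 -3 0 0 0 0.9'
```

```text
time_s: 7.33
ee_pos: [0.4938, -0.3031, 0.0406]
eef_rot: [-1.564, 0.008, 3.077]
force: [0.2, -2.3, 4.9]
grip_width: 0.0555
```

```bash
python3 -m jog '0 -0.7 -2 0 0 0 0.9;0 -0.7 -4 0 0 0 0.9;0 -0.7 -4 0 0 0 0.9;0 -0.7 -4 0 0 0 0.9'
python3 - <<'E'
from ov import *
from station import *
s=camera('scene');pickle.dump(s,open('s5.pkl','wb'));f=6
im=cv2.resize(s['img'][160:255,175:275,::-1],None,fx=f,fy=f,interpolation=cv2.INTER_CUBIC)
im=cv2.convertScaleAbs(im,alpha=1.6);cv2.imwrite('pics/s5.png',im)
c=camera('top');pickle.dump(c,open('t5.pkl','wb'));cv2.imwrite('pics/t5.png',cv2.resize(c['img'][220:380,420:560,::-1],None,fx=4,fy=3.7,interpolation=cv2.INTER_CUBIC))
E
```

```text
time_s: 7.67
ee_pos: [0.4936, -0.304, 0.0365]
eef_rot: [-1.564, 0.008, 3.077]
force: [-0.7, -2.5, 1.7]
grip_width: 0.0557
```

View pics/s5.png

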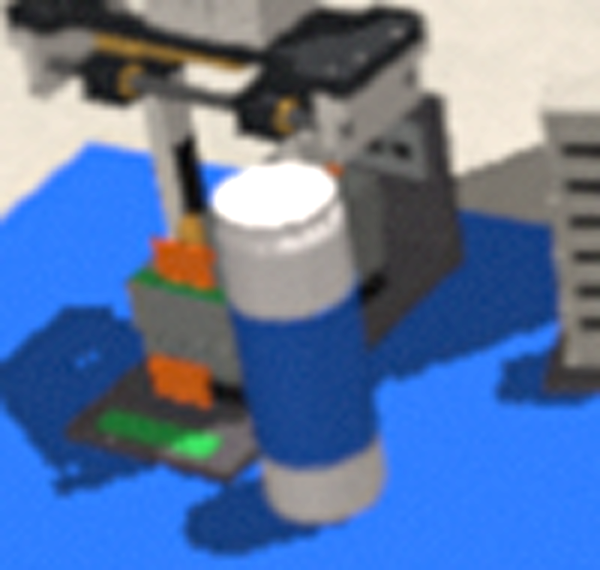

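View pics/t5.png

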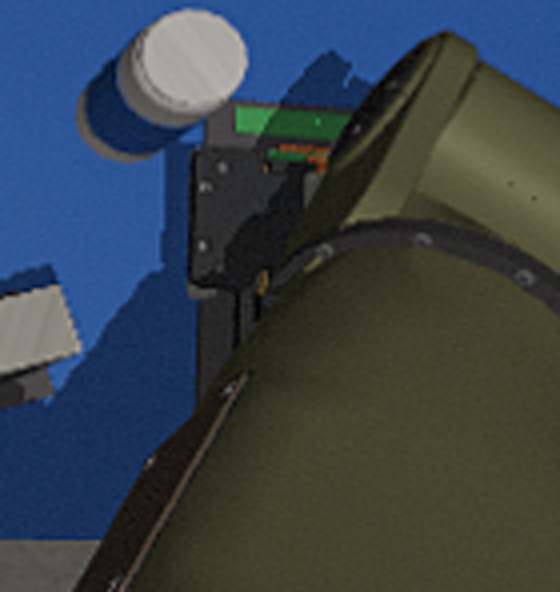

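Battery is sliding down between the clips and stands about 7 mm high. Clearance to the can at top crop (190,60) is fine. Push on.

```bash
python3 -m jog '0 -0.5 -2 0 0 0 0.9;0 -0.5 -4 0 0 0 0.9;0 -0.5 -6 0 0 0 0.9;0 -0.5 -7 0 0 0 0.9;0 -0.5 -7 0 0 0 0.9;0 -0.5 -7 0 0 0 0.9'
```

```text
time_s: 8.27
ee_pos: [0.4934, -0.3043, 0.0295]
eef_rot: [-1.565, 0.008, 3.077]
force: [-3.6, 0.2, 5.9]
grip_width: 0.0557
```

```bash
python3 -m jog '0 0 -1.5 0 0 0 0.9;0 0 -3 0 0 0 0.9;0 0 -4 0 0 0 0.9;0 0 -4 0 0 0 0.9'
```

```text
time_s: 8.6
ee_pos: [0.4937, -0.3046, 0.029]
eef_rot: [-1.564, 0.009, 3.077]
force: [-19.6, 9.8, 45.0]
grip_width: 0.0555
```

```bash
python3 -m jog '0 0 0.5 0 0 0 0.9;0 0 0.5 0 0 0 0.5;0 0 0.5 0 0 0 0.1;0 0 0.5 0 0 0 0;0 0 0.5 0 0 0 0;0 0 0.5 0 0 0 0;0 0 0.5 0 0 0 0;0 0 0.5 0 0 0 0' 
python3 -m jog '0 0 30 0 0 0 0;0 0 70 0 0 0 0;0 0 110 0 0 0 0;0 0 150 0 0 0 0;0 0 180 0 0 0 0;0 40 180 0 0 0 0;0 80 180 0 0 0 0;0 120 180 0 0 0 0;5 160 180 0 0 4 0;10 200 180 0 0 8 0'
```

```text
time_s: 9.27
ee_pos: [0.4936, -0.3046, 0.0294]
eef_rot: [-1.564, 0.009, 3.077]
force: [0.1, 0.4, 0.1]
grip_width: 0.0918
time_s: 10.1
ee_pos: [0.5033, -0.1028, 0.2097]
eef_rot: [-1.564, 0.009, -3.064]
force: [1.8, -0.1, 0.1]
grip_width: 0.0937
```

```bash
python3 -m jog '3 42 0 0 0 1 0;6 84 0 0 0 2 0;9 125 0 0.1 0.2 3 0;12 167 0 0.2 0.3 4 0;15 209 0 0.4 0.5 5 0;18 250 0 0.4 0.5 6 0;21 292 0 0.4 0.5 7 0;24 334 0 0.4 0.5 8 0;27 376 0 0.4 0.5 8.2 0;27 417 0 0.4 0.5 8.2 0'
python3 - <<'E'
from ov import *
from station import *
c=camera('top');pickle.dump(c,open('t6.pkl','wb'));f=4.5
im=cv2.resize(c['img'][230:360,440:540,::-1],None,fx=f,fy=f,interpolation=cv2.INTER_CUBIC)
cv2.imwrite('pics/t6.png',im)
r=masks_of('battery','top')
from fit import topfit
for d in r:
    e=d['extent']; print(d['conf'],e)
    if e[0]>450:
        m=cv2.dilate(d['mask'].astype(np.uint8),np.ones((5,5)))>0
        P,uv=cloud(c,m)
        im=c['img'].astype(int);px=im[uv[:,1],uv[:,0]]
        print('zmed',np.median(P[:,2]))
        p,*o=topfit(c,m,.060,.12,.056,tol=.006);print(p,np.degrees(p[2]),o)
        # plane tilt
        s=abs(P[:,2]-.06)<.004
        d2=(P[s,:2]-p[:2]);x=d2@[np.cos(p[2]),np.sin(p[2])];y=d2@[-np.sin(p[2]),np.cos(p[2])]
        k=(abs(y)<.026)&(abs(x)<.055)
        A=np.c_[np.ones(k.sum()),x[k],y[k]];print(np.linalg.lstsq(A,P[s,2][k],rcond=None)[0], k.sum())
E
```

```text
time_s: 10.93
ee_pos: [0.5301, 0.3132, 0.2096]
eef_rot: [-1.572, 0.002, -2.921]
force: [0.4, -0.2, 1.3]
grip_width: 0.0942
0.88 [478.0, 260.1, 517.2, 329.9]
zmed 0.05856337555598835
[ 0.48949422 -0.30138544 -0.05917941] -3.3907306391761045 [np.float64(0.11868052301121604), np.float64(0.056905862613616146), 1555, np.int64(54), np.float64(-0.055541746492154036)]
[ 0.05974516 -0.0031451   0.00076092] 1134
0.71 [322.2, 317.4, 373.7, 386.5]
0.59 [231.0, 171.6, 295.0, 231.5]
```

View pics/t6.png

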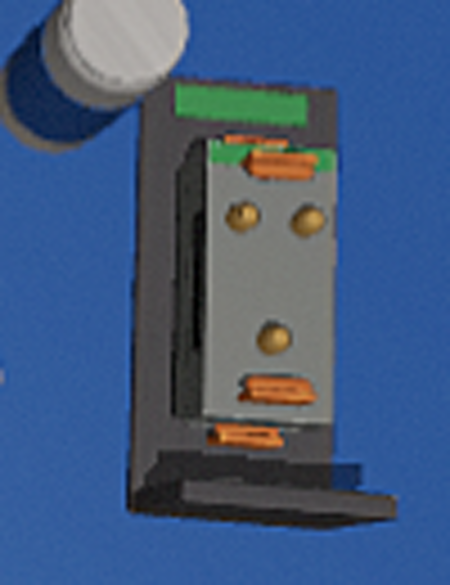

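Battery is home: its top is at z 59.7 mm (60 expected), level, stripe at the dock's stripe end (crop (230,155)). The camera-to-arm bias shown here is about (+3,-3) mm, so I apply it to the controller grasp.

```bash
python3 -m jog '3 -2.3 -35 0 0 0 0;3 -2.3 -70 0 0 0 0;3 -2.3 -105 0 0 0 0;3 -2.3 -125 0 0 0 0;3 -2.3 -130 0 0 0 0;3 -2.3 -130 0 0 0 0'
python3 - <<'E'
from ov import *
from station import *
print(get_obs()['ee_pos'])
c=camera('scene')
cv2.imwrite('pics/s7.png',cv2.resize(c['img'][180:320,380:530,::-1],None,fx=4,fy=4,interpolation=cv2.INTER_CUBIC))
E
```

```text
time_s: 11.53
ee_pos: [0.5318, 0.313, 0.0779]
eef_rot: [-1.572, -0.001, -2.917]
force: [-0.0, -0.1, 0.4]
grip_width: 0.0942
[0.53180942 0.31300094 0.07792728]
```

View pics/s7.png

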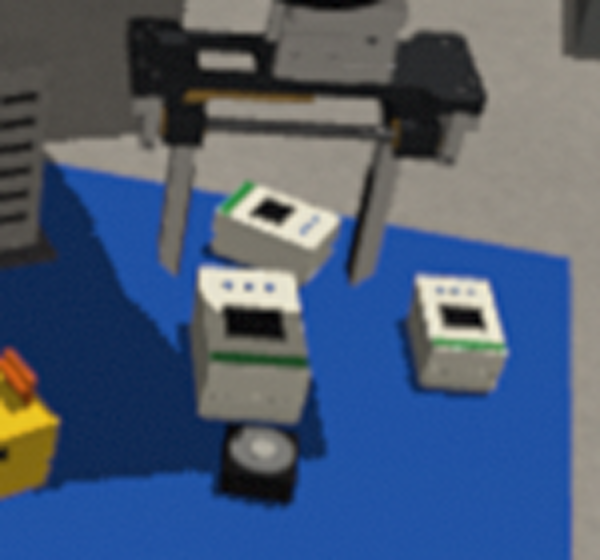

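```bash
python3 -m jog '1 -1 -30 0 0 0 0;1 -1 -55 0 0 0 0;1 -1 -64 0 0 0 0;1 -1 -64 0 0 0 0;1 -1 -64 0 0 0 0.5;1 -1 -64 0 0 0 0.9;1 -1 -64 0 0 0 0.9;1 -1 -64 0 0 0 0.9;1 -1 -64 0 0 0 0.9;1 -1 -64 0 0 0 0.9' 45;python3 -m jog '0 0 0 0 0 0 0.9;0 0 0 0 0 0 0.9;0 0 0 0 0 0 0.9;0 0 0 0 0 0 0.9;0 0 0 0 0 0 0.9;0 0 0 0 0 0 0.9'
```

```text
time_s: 12.42
ee_pos: [0.5337, 0.3127, 0.0162]
eef_rot: [-1.573, 0.002, -2.917]
force: [-0.2, 3.2, 2.6]
grip_width: 0.0575
time_s: 12.92
ee_pos: [0.5336, 0.3127, 0.0162]
eef_rot: [-1.573, 0.002, -2.917]
force: [-2.6, 1.2, 1.2]
grip_width: 0.0564
```

```bash
python3 -m jog '0 0 30 0 0 0 0.9;0 0 65 0 0 0 0.9;0 0 105 0 0 0 0.9;0 0 145 0 0 0 0.9;0 0 180 0 0 0 0.9;0 0 200 0 0 0 0.9;-2 -30 204 0 0 -1 0.9;-4 -65 204 0 0 -2 0.9;-6 -100 204 0 0 -3 0.9;-8 -135 204 0 0 -4 0.9' 60;python3 -m jog '-2 -40 0 0 0 -1 0.9;-5 -80 0 0 0 -2 0.9;-8 -120 0 0 0 -3 0.9;-11 -160 0 0 0 -4 0.9;-14 -200 0 0 0 -5 0.9;-17 -240 0 0 0 -6 0.9;-20 -280 0 0 0 -7 0.9;-22 -310 0 0 0 -8 0.9;-24 -330 0 0 0 -9 0.9;-24 -330 0 0 0 -9 0.9'
```

```text
time_s: 13.75
ee_pos: [0.525, 0.1762, 0.2197]
eef_rot: [-1.573, 0.001, -2.987]
force: [1.0, 0.8, -4.0]
grip_width: 0.0556
time_s: 14.58
ee_pos: [0.5002, -0.1573, 0.2191]
eef_rot: [-1.572, 0.0, 3.134]
force: [0.6, 0.3, -3.1]
grip_width: 0.0556
```

```bash
python3 -m jog '-2 -40 0 0 0 -1 0.9;-4 -80 0 0 0 -2 0.9;-6 -120 0 0 0 -3.1 0.9;-7.5 -147 -10 0 0 -3.1 0.9;-7.5 -147 -45 0 0 -3.1 0.9;-7.5 -147 -80 0 0 -3.1 0.9;-7.5 -147 -100 0 0 -3.1 0.9;-7.5 -147 -110 0 0 -3.1 0.9;-7.5 -147 -110 0 0 -3.1 0.9'
python3 - <<'E'
from ov import *
from station import *
o=get_obs();print(o['ee_pos'].round(4),np.degrees(o['eef_rot']),o['force'].round(1))
s=camera('scene');pickle.dump(s,open('s8.pkl','wb'));f=6;off=np.array([175,140])
im=cv2.resize(s['img'][140:235,175:275,::-1],None,fx=f,fy=f,interpolation=cv2.INTER_CUBIC)
cv2.imwrite('pics/s8.png',im)
box(s,im,off,f,(.4895,-.3014),-3.6,.014,.12,.056,.046,(0,255,255))
box(s,im,off,f,(o['ee_pos'][0]-.0032,o['ee_pos'][1]+.0032),-3.6,o['ee_pos'][2]-.0162,.09,.056,.042,(0,0,255))
cv2.imwrite('pics/s8o.png',im)
E
```

```text
time_s: 15.33
ee_pos: [0.492, -0.3034, 0.1069]
eef_rot: [-1.574, -0.003, 3.081]
force: [-0.7, -0.1, -2.7]
grip_width: 0.0558
[ 0.492  -0.3034  0.1069] [-90.20518466  -0.1934153  176.5189085 ] [-0.7 -0.1 -2.7]
```

View pics/s8.png

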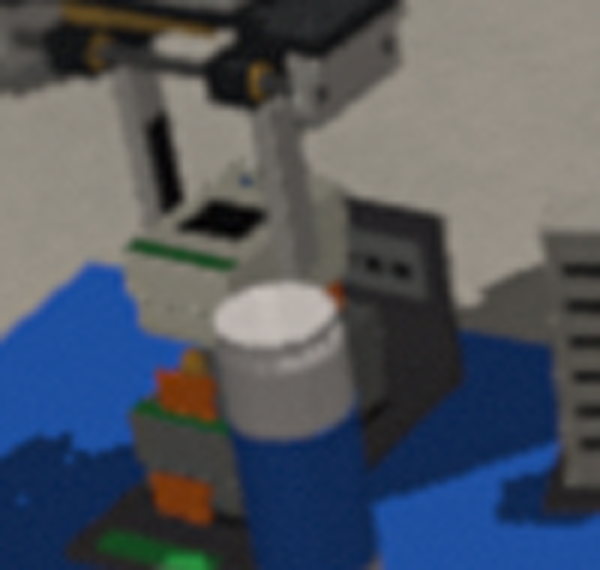

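View pics/s8o.png

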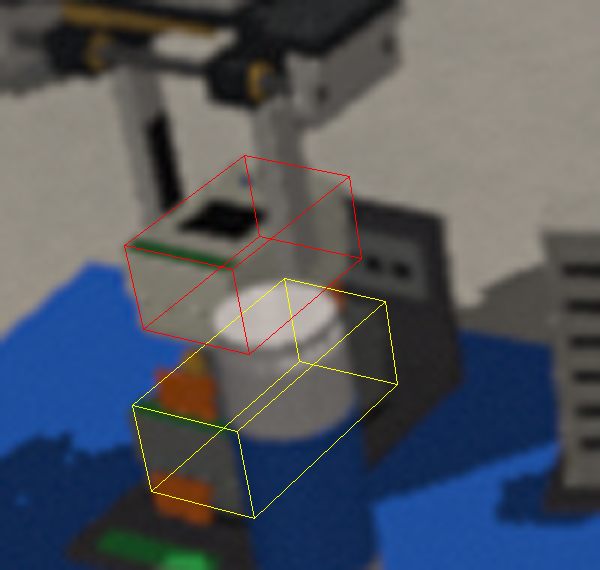

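The controller sits centred over the battery, stripe end (crop (180,255)) on the same side as the battery's (crop (180,415)). The overlay agrees within about 2 px. I lower it now.

```bash
python3 -m jog '0.7 -1 -5 0 0 0 0.9;0.7 -1 -10 0 0 0 0.9;0.7 -1 -13 0 0 0 0.9;0.7 -1 -16 0 0 0 0.9;0.7 -1 -18 0 0 0 0.9;0.7 -1 -18 0 0 0 0.9'
```

```text
time_s: 15.88
ee_pos: [0.4934, -0.3049, 0.0907]
eef_rot: [-1.573, -0.001, 3.081]
force: [-0.4, -0.9, -3.8]
grip_width: 0.0558
```

```bash
python3 -m jog '0 0 -2 0 0 0 0.9;0 0 -4 0 0 0 0.9;0 0 -4 0 0 0 0.9;0 0 -4 0 0 0 0.9'
```

```text
time_s: 16.22
ee_pos: [0.4935, -0.3051, 0.0871]
eef_rot: [-1.573, -0.001, 3.081]
force: [-0.5, -0.9, -1.1]
grip_width: 0.0557
```

Centred with almost no side force, now at the clips.

```bash
python3 -m jog '0 0 -2 0 0 0 0.9;0 0 -4 0 0 0 0.9;0 0 -4 0 0 0 0.9;0 0 -4 0 0 0 0.9'; python3 -m jog '0 0 -2 0 0 0 0.9;0 0 -4 0 0 0 0.9;0 0 -6 0 0 0 0.9;0 0 -7 0 0 0 0.9;0 0 -7 0 0 0 0.9'
```

```text
time_s: 16.55
ee_pos: [0.4938, -0.3054, 0.0835]
eef_rot: [-1.572, 0.0, 3.081]
force: [-0.5, -1.7, 5.0]
grip_width: 0.0556
time_s: 16.97
ee_pos: [0.4935, -0.3052, 0.0762]
eef_rot: [-1.572, -0.001, 3.081]
force: [-3.0, 0.8, 3.2]
grip_width: 0.0553
```

```bash
python3 -m jog '0 0 -1.5 0 0 0 0.9;0 0 -3 0 0 0 0.9;0 0 -3.5 0 0 0 0.9;0 0 -3.5 0 0 0 0.9'
```

```text
time_s: 17.3
ee_pos: [0.4936, -0.3052, 0.0761]
eef_rot: [-1.572, 0.0, 3.081]
force: [-17.4, 10.5, 39.1]
grip_width: 0.0559
```

Firm stop at the home height. Release and retreat.

```bash
python3 -m jog '0 0 0.3 0 0 0 0.9;0 0 0.3 0 0 0 0.5;0 0 0.3 0 0 0 0.1;0 0 0.3 0 0 0 0;0 0 0.3 0 0 0 0;0 0 0.3 0 0 0 0;0 0 0.3 0 0 0 0;0 0 0.3 0 0 0 0' 
python3 -m jog '0 0 30 0 0 0 0;0 0 65 0 0 0 0;0 0 100 0 0 0 0;0 0 135 0 0 0 0;0 0 150 0 0 0 0;0 40 150 0 0 0 0;0 80 150 0 0 0 0;0 120 150 0 0 0 0;5 160 150 0 0 4 0;10 200 150 0 0 8 0'
python3 -m jog '0 40 0 0 0 0 0;0 80 0 0 0 0 0;0 120 0 0 0 0 0;0 160 0 0 0 0 0;0 200 0 0 0 0 0;0 200 0 0 0 0 0'
python3 - <<'E'
from ov import *
from fit import topfit
from station import *
print(get_obs()['time_s'])
c=camera('top');pickle.dump(c,open('t9.pkl','wb'));cv2.imwrite('pics/t9.png',c['img'][:,:,::-1])
cv2.imwrite('pics/t9c.png',cv2.resize(c['img'][230:360,440:540,::-1],None,fx=4.5,fy=4.5,interpolation=cv2.INTER_CUBIC))
for th,z,L in [('controller',.102,.09),('battery',.06,.12)]:
  for d in masks_of(th,'top'):
    e=d['extent']
    if e[0]>450:
        m=cv2.dilate(d['mask'].astype(np.uint8),np.ones((5,5)))>0
        P,uv=cloud(c,m)
        if th=='controller':
            p,*o=topfit(c,m,z,L,.056);print(p,np.degrees(p[2]),o)
            s=abs(P[:,2]-z)<.006;d2=(P[s,:2]-p[:2]);x=d2@[np.cos(p[2]),np.sin(p[2])];y=d2@[-np.sin(p[2]),np.cos(p[2])]
            k=(abs(y)<.024)&(abs(x)<.041);print(np.linalg.lstsq(np.c_[np.ones(k.sum()),x[k],y[k]],P[s,2][k],rcond=None)[0],k.sum())
        else:
            q=P[(P[:,2]>.05)&(P[:,2]<.065)];print('bat z',np.median(q[:,2]),len(q))
s=camera('scene');cv2.imwrite('pics/s9.png',s['img'][:,:,::-1]);cv2.imwrite('pics/s9c.png',cv2.resize(s['img'][140:260,170:290,::-1],None,fx=5,fy=5,interpolation=cv2.INTER_CUBIC))
for th in ['can','tape','fan','screwdriver']:
    d=[d for d in masks_of(th,'top')][:1]
    for d in d: print(th,d['extent'])
E
```

```text
time_s: 17.97
ee_pos: [0.4936, -0.3053, 0.0763]
eef_rot: [-1.572, 0.0, 3.081]
force: [0.0, -1.0, 0.7]
grip_width: 0.0917
time_s: 18.8
ee_pos: [0.5033, -0.1035, 0.2266]
eef_rot: [-1.572, 0.001, -3.06]
force: [1.3, 0.6, -0.0]
grip_width: 0.0941
time_s: 19.3
ee_pos: [0.5027, 0.1019, 0.2267]
eef_rot: [-1.573, 0.001, -3.055]
force: [-0.1, -0.3, -0.5]
grip_width: 0.0939
19.3
[ 0.48981747 -0.30143979 -0.05971169] -3.421228005225638 [np.float64(0.08867043782813974), np.float64(0.05610994348992883), 1455, np.int64(116), np.float64(-0.03765464171434033)]
[ 0.10162318  0.00329622 -0.00316877] 1111
bat z 0.05939984642557392 418
can [438.3, 225.2, 481.3, 263.1]
tape [364.1, 262.0, 392.8, 294.2]
fan [168.5, 221.2, 192.9, 242.9]
screwdriver [399.0, 299.0, 439.4, 334.4]
```

View pics/t9.png

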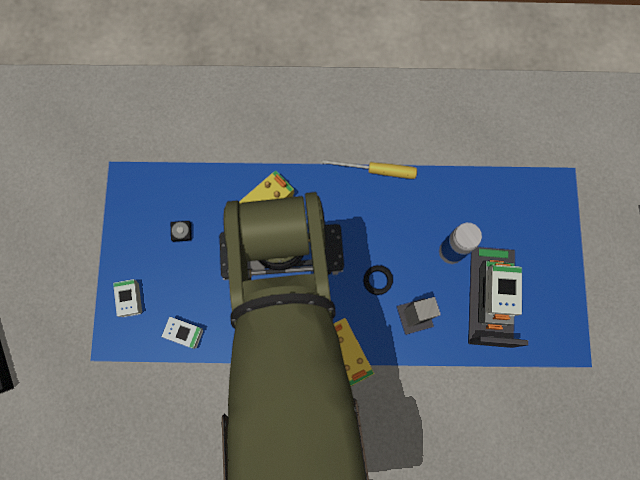

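View pics/s9c.png

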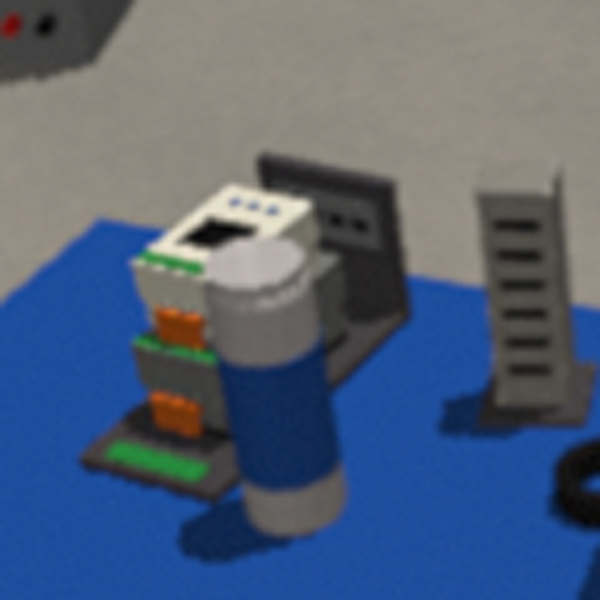

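Both modules are flush. The controller top is at 101.6 mm (102 expected), the stripes line up in both views, and the can, tape, fan and screwdriver sit where they were. Handing in.

```bash
python3 -c "
from station import *
print(hand_in())"
```

```text
the job is handed in; nothing more can be done
None
```

The backup power stack is rebuilt and handed in: the grey battery is home on the dock and the largest white controller is home on the battery. I used about 19 s of the 69 s.

- **Battery seating:** its top measured 59.7 mm against the nominal 60 and was level. I stopped pushing at 45 N, when it no longer moved.
- **Controller seating:** its top measured 101.6 mm against the nominal 102 and was level. I stopped pushing at about 39 N, when it no longer moved.
- **Stripes:** both green stripes lie at the same end as the dock's stripe in both camera views.
- **Release:** the gripper is open, and the arm is raised and about 0.4 m clear of the stack.
- **Bystanders:** the can, tape and fan show no visible movement. In the last check the network mistook a duct for the screwdriver. In the picture itself the screwdriver lies where it was.
- **Position disagreement:** arm readings and camera positions differed by about 3–4 mm at the dock. I corrected this from the contact forces for the battery and allowed for it when placing the controller.
- **Latching:** no picture shows the latches directly, so I judge it from the seated heights, the firm stops and the clips standing upright.

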